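# Set the strip gauge of a paper trimmer and hold it

## Robot

A 6-joint arm with a two-finger parallel gripper is mounted at the origin on the work surface. World frame = base frame: x ahead of the robot, y to its left, z up, the work surface at z = 0. Lengths are in m, angles in rad, forces in N, time in s.
With the tool pointing down it reaches from about 0.4 to 0.925 m from the base axis. Payload 12.5 kg.
Tool frame: the origin (TCP) lies on the centre line of the jaws, within the pads' length; the fingertips stand 14 mm ahead of it and the grasp point (between the pads) lies 5 mm behind it; z points along the fingers, y is the line along which they close (so a half turn about z gives the same grasp; the last joint's range is limited). The gripper opens to 95 mm and grips with 3 to 60 N. Pads are 20 mm wide; open, the fingers measure 119 mm over their backs; the gripper's body (75 mm by 180 mm) begins 59 mm behind the grasp point.
Start: joints at [-1.275, 0.491, 1.559, -0, 1.092, -0.106], TCP at [0.244, -0.575, 0.229] pointing down, gripper open.
Joint ranges: [-3.1, 3.1], [-0.84, 2.19], [0.05, 2.79], [-1.13, 4.28], [0.06, 2.93], [-2.69, 2.69]. Speed limits (rad/s): [2.22, 2.22, 2.79, 3.14, 3.14, 3.14].

## Interface

Orientations are given as a rotation vector (axis times angle).
In Python, from cell import manip gives the robot as it stands.
- The arm moves only by the shell command python3 -m pendant 'ROWS' [OPENING] [FORCE]. ROWS is JSON, a list of rows, each an object with "translation": the shift along the tool's x, y, z in m, a list of three; "rot": the turn, a rotation vector about the tool's x, y, z in rad, a list of three. In form: [{"translation": [x, y, z], "rot": [wx, wy, wz]}, ...]. A call has 1 to 8 rows; each row shifts and turns the commanded pose from where the row before left it, along the tool's axes as they then stand; what a row does not reach is not made up. A row lasts 1/8 s, in which the tool goes at most 62.5 mm and 10.7 degrees, less where a joint would pass 70% of its speed; a pose out of reach is approached as far as the arm can. A call with a gripper value outside its range is refused whole. OPENING is the closure, from -1 (fully open) to 1 (shut), set as the call begins (- or left out, the last holds). The fingers move at their own pace and stop on an object; FORCE is the grip in N (left out, the last holds). Time passes only in rows, so rows that do not move let the fingers close. It gives the time, the measured TCP pose, the force, the opening and the grip force at its end, in the units of the state.
- manip.sense(): the state, without advancing time (a new reading comes with each control period).
- manip.grab_frame(name): name is "scene" or "side" or "wrist"; returns a dict with "image" (480x640x3 uint8, blue, green, red), "camera_matrix" (3x3 intrinsics, pixels), "dist" ([k1, k2, p1, p2, k3] as OpenCV has them; the pictures are not rectified), "R" (3x3) and "t" (3): a world point X has camera coordinates R X + t. Camera axes: x right, y down, z forward; pixel columns grow to the right and rows downward; lengths in m; the calibration is good to about 2 mm. A picture is of the moment at which its call begins. There is no depth.
- manip.hand_in(): hands the job in; it is judged then, once.
The state is a dict: "t": time; "joint_positions": joint angles; "joint_vel": joint speeds; "tau": joint torques, N m; "position": TCP position; "ee_rot": TCP orientation; "ft_force": force on the tool from outside, world axes, zero at the start; "wrist_torque": the same for the moment, N m; "width": finger opening in m; "gripper_force": force on a finger pad.
Only numpy, scipy, OpenCV 4.12 (cv2) and the standard library are available. Lean on these libraries where they do the work, as an engineer would, in place of code of your own. Each camera call takes 0.05 s, during which the arm holds its last target. There are 200 camera calls.

## Task

Get the paper trimmer ready for cutting strips: first slide the cutter head along its rail until it is parked right up against the green dock. Then pinch the red lock button into the grip of the strip-gauge arm, draw the arm out until the red line across its scale stands at the mouth of the sleeve, and finish while still holding it there with the button kept in, because the arm springs back and I am about to tighten its clamp screw. Leave the two jars and the brass paperweight alone.

Things in the scene. Friction and masses are not known exactly. Their poses are not given: they have to be found in the camera images.
- trimmer: Fixed paper trimmer, 350 mm wide, green mat top 36 mm above table. Origin: table level below the sleeve mouth, mid robot-side edge. x: over the board, away from the robot; y: along the rail to the green dock; z up. Board from x = 12 mm. Rail at x = 42 mm, top 60 mm up; green dock y = 155-175 mm, top 72 mm up, black cheek at y = -175. Clamp knob: x 6, y -23 to -48, 18 mm up
- cutter_head (a joint): Travel of the cutter head along the rail in m: 0 near the black cheek, grows along trimmer +y, 0.250 hard against the green dock. Slides with about 2 N of friction and stays where it is left.
- cutter_grip (a point): Centre (93 mm above table) of the black grip on top of the grey cutter head: block 30 mm (trimmer x) by 34 mm (trimmer y), from the grey head's shoulder (46 by 56 mm, 78 mm above table) up to 109 mm. Stands over the rail line, trimmer x = 42 mm. Can be pinched from above across either pair of faces.
- gauge_arm (a joint): How far the gauge arm is drawn out of its sleeve in m = scale reading at the mouth: 0 home, grows along trimmer -x, 0.105 at its end stop. The red line (4 mm wide, right across the bar) is at 0.080; black ticks every 5 mm, longest at 50 and 100. Starts home. A toothed catch locks it there and at every 10 mm unless the lock button is in; then a spring pulls it home with 3 to 4.5 N.
- gauge_grip: Black grip block on the arm's robot-side end plus its aluminium stop lip; moves with the arm. Block 48 mm (x) by 34 mm (y), 4 to 56 mm above table. Lip: upright plate 120 mm wide (y), 4 mm thick, 6 to 50 mm up, at the block's board-side end (24 mm from block centre). Axes as trimmer; origin at table level, 38 mm on the board side (+x) of the block's centre; equals trimmer's origin when home.
- grip_center (a point): Middle of the grip block in plan, at the height of the button's centre (33 mm above the table). Pinching the block here across its sides (along trimmer y) squeezes the button in.
- lock_button (a joint): How far the red lock button is pushed into the grip block in m: 0 locked, 0.005 fully in; the catch lets go after 0.0025. It needs about 5.5 N to start and 8.5 N fully in, and springs out when let go.
- button_face (a point): Centre of the red lock button's outer face, on the block's trimmer +y side; 24 mm long (x) by 26 mm high, 6 mm proud of the side when out, 1 mm when in. Block with button is 40 mm across when out, 35 mm when in. Presses in towards trimmer -y.
- sleeve_mouth (a point): Middle of the sleeve mouth's top edge (dark steel frame 45 mm wide), 27 mm above the table, where the scale on top of the bar is read.
- jar_blue: Bystander: dark blue colour jar with white lid, 54 mm diameter, 76 mm high, origin under its centre. Stands on the table in front of the trimmer, to one side of the gauge arm.
- jar_turquoise: Bystander: turquoise colour jar with brass lid, 54 mm diameter, 76 mm high, origin under its centre. Stands on the table in front of the trimmer, to the other side of the gauge arm.
- paperweight: Bystander: brass paperweight, 52 mm diameter, 50 mm high, origin under its centre; stands on a sheet on the cutting mat beyond the rail.

How it is judged:
By the outcome, as a careful person would: the job done as asked, in the order asked, and still so for the second after the job is handed in, while the arm keeps its last pose, push and grip.
It also fails if it takes over 45 s, if anything falls off the work surface, if the arm or the gripper's body presses on something with over 40 N, if the wrist force passes 120 N, or if a joint passes its speed limit or range.

## Working session

There is one attempt and no reset: what is moved stays moved. The work goes in short steps, Python scripts to look and compute and a shell command to move; the robot and the scene stay as the last step left them, time stands still between calls to the robot, and variables do not carry over. Pictures are saved under pics/ and viewed, at most 10 in all, crops included, and the job is handed in when it is done.

```bash
mkdir -p pics; ls
python3 - <<'E'
from cell import manip
import cv2,numpy as np
s=manip.sense(); print({k:np.round(v,4).tolist() for k,v in s.items()})
for n in("scene","side"):
    f=manip.grab_frame(n); cv2.imwrite(f"pics/{n}0.png",f["image"])
    np.savez(f"pics/{n}0.npz",**f); print(n,np.round(-f["R"].T@f["t"],3),f["camera_matrix"][0,0],f["R"][2])
E
```

```text
pics
{'t': 0.0, 'joint_positions': [-1.2746, 0.4916, 1.5595, -0.0, 1.0917, -0.1056], 'joint_vel': [0.0004, 0.0021, -0.0011, -0.0005, -0.001, -0.0003], 'tau': [-0.0044, -61.265, -25.8179, 0.0691, 0.0482, -0.0001], 'position': [0.2444, -0.575, 0.228], 'ee_rot': [-3.0773, -0.6267, 0.0002], 'ft_force': [-0.3711, 0.1538, -0.9149], 'wrist_torque': [-0.0026, 0.0182, -0.044], 'gripper_force': 0.0, 'width': 0.0946}
scene [ 1.179 -0.513  0.873] 581.3714663366206 [-0.51472126  0.45856201 -0.72441901]
side [0.496 0.554 0.658] 455.2969965283123 [ 0.12468774 -0.71256838 -0.69043412]
```

View pics/scene0.png

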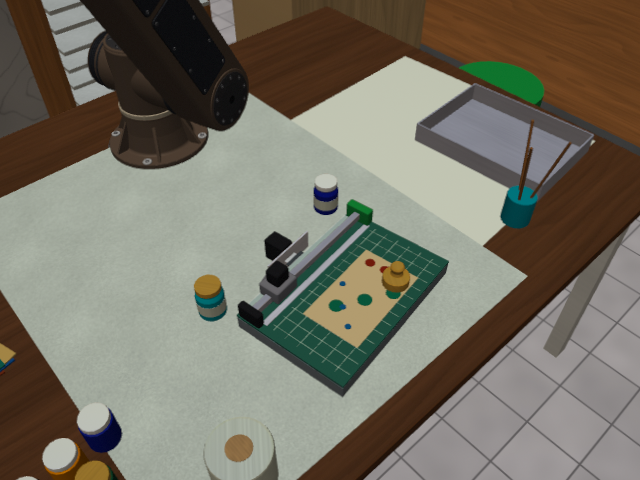

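View pics/side0.png

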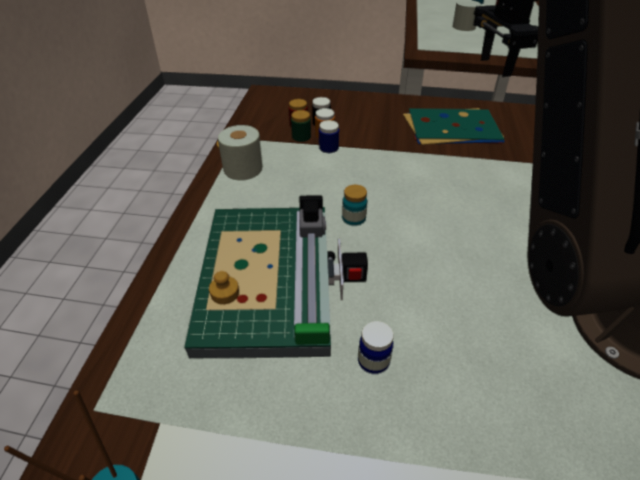

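The scene view shows the dock at (360,211), the cheek at (251,314), the cutter grip at (277,268) and the gauge block at (277,244). In the side view they are the dock at (312,333), the cutter grip at (311,203), and the gauge block at (355,267) with its red button at (355,272).

```bash
cat > h.py <<'E'
import numpy as np,cv2
def ray(f,px):
    u=cv2.undistortPoints(np.array([[px]],float),f["camera_matrix"],f["dist"])[0,0]
    return -f["R"].T@f["t"], f["R"].T@np.r_[u,1]
def onz(f,px,z):
    c,d=ray(f,px); return c+d*(z-c[2])/d[2]
def proj(f,X):
    return cv2.projectPoints(np.array(X,float).reshape(-1,3),cv2.Rodrigues(f["R"])[0],f["t"],f["camera_matrix"],f["dist"])[0][:,0]
def tri(f,p,g,q):
    c,d=ray(f,p);e,h=ray(g,q)
    s=np.linalg.lstsq(np.c_[d,-h],e-c,rcond=None)[0]; a,b=c+d*s[0],e+h*s[1]
    return (a+b)/2,np.linalg.norm(a-b)
def blob(m,n=1):
    k,l,st,c=cv2.connectedComponentsWithStats(m.astype(np.uint8)); o=np.argsort(-st[1:,4])[:n]+1
    return [(l==i,c[i].round(1),st[i].tolist()) for i in o]
E
python3 - <<'E'
from h import *
fs={n:dict(np.load(f"pics/{n}0.npz")) for n in("scene","side")}
box={"scene":(200,170,470,400),"side":(180,180,400,380)}
for n,f in fs.items():
    x0,y0,x1,y1=box[n]; I=f["image"].copy(); hsv=cv2.cvtColor(I,cv2.COLOR_BGR2HSV)
    roi=np.zeros(I.shape[:2],bool); roi[y0:y1,x0:x1]=1
    H,S,V=[hsv[...,i].astype(int) for i in range(3)]
    for nm,m,z in(("dock",(H>50)&(H<70)&(S>180)&(V>60),.072),("red",((H<6)|(H>174))&(S>170),.033),("black",(V<45),.056)):
        for b,c,st in blob(m&roi,4):
            if st[4]<25: continue
            pk=cv2.boxPoints(cv2.minAreaRect(np.argwhere(b)[:,::-1].astype(np.float32)))
            print(n,nm,c,st,onz(f,c,z).round(4))
    crop=I[y0:y1,x0:x1]; cv2.imwrite(f"pics/{n}z.png",cv2.resize(crop,None,fx=2.6,fy=2.6,interpolation=cv2.INTER_CUBIC)[:600,:800])
E
```

```text
scene dock [358.8 210.7] [347, 200, 25, 25, 300] [0.5884 0.125  0.072 ]
scene red [369.7 262.4] [366, 260, 9, 6, 43] [0.6791 0.0674 0.033 ]
scene black [275.5 244.9] [265, 232, 27, 28, 448] [ 0.537  -0.0516  0.056 ]
scene black [277.  273.7] [266, 261, 23, 26, 419] [ 0.5967 -0.0965  0.056 ]
scene black [250.5 314.4] [238, 301, 25, 27, 400] [ 0.6388 -0.1908  0.056 ]
scene black [356.4 375.6] [344, 356, 31, 38, 125] [ 0.8508 -0.1394  0.056 ]
side dock [311.6 328.1] [295, 323, 34, 11, 233] [0.5764 0.144  0.072 ]
side red [354.7 273.5] [349, 267, 13, 13, 146] [ 0.5235 -0.0159  0.033 ]
side red [241.9 298.5] [238, 296, 9, 6, 47] [0.714  0.0735 0.033 ]
side red [261.  297.5] [257, 295, 9, 6, 46] [0.6811 0.066  0.033 ]
side black [268.8 348.8] [186, 334, 144, 23, 1759] [0.6374 0.1813 0.056 ]
side black [354.1 264.9] [342, 253, 25, 29, 520] [ 0.5257 -0.0157  0.056 ]
side black [310.6 207.3] [300, 196, 23, 26, 485] [ 0.6316 -0.1659  0.056 ]
side black [311.8 231.1] [301, 227, 23, 10, 157] [ 0.6169 -0.0939  0.056 ]
```

View pics/scenez.png

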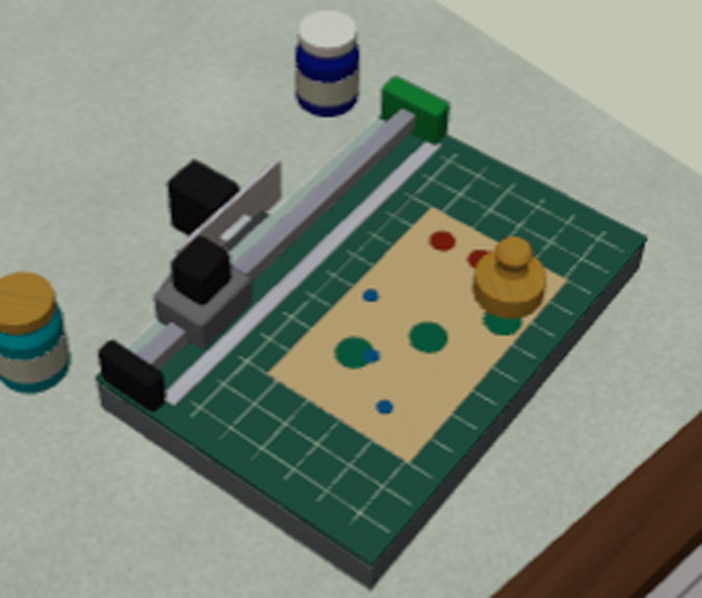

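View pics/sidez.png

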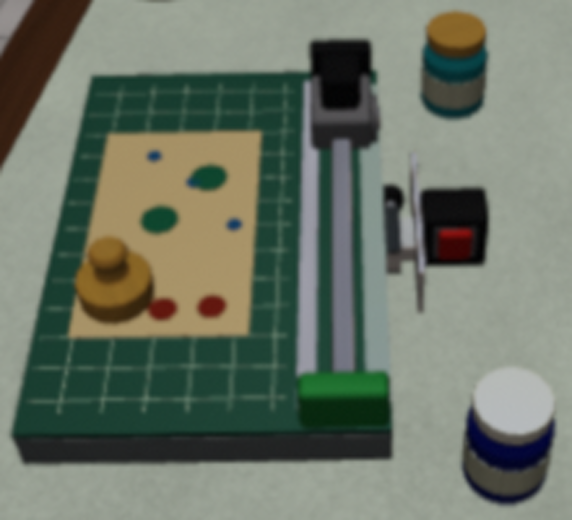

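The crops show the mat corners, the dock's top edges, the red button on the block's dock-facing side, the jars clear to both sides, and the head close to the cheek. I'll work the pose out from the mat corners and the button.

Run:
```python
from h import *
S,D=[dict(np.load(f"pics/{n}0.npz")) for n in("scene","side")]
s=lambda x,y:(200+x/2.6-.3,170+y/2.6-.3); d=lambda x,y:(180+x/2.6-.3,180+y/2.6-.3)
A=tri(S,s(646,240),D,d(16,432)); B=onz(S,s(372,568),.036),onz(D,d(93,76),.036)
C=onz(S,s(97,382),.036); E=onz(D,d(390,431),.036)
print("far+y",A,onz(S,s(646,240),.036),onz(D,d(16,432),.036));print("far-y",B);print("near-y",C,"near+y",E)
print("len",np.linalg.norm(C-E),np.linalg.norm(B[1]-onz(D,d(16,432),.036)))
u=(E-C);u/=np.linalg.norm(u);yaw=np.arctan2(-u[0],u[1]);print("yaw",np.degrees(yaw))
v=onz(D,d(16,432),.036)-(B[0]+B[1])/2;print("yaw2",np.degrees(np.arctan2(-v[0],v[1])))
X=np.array([np.cos(yaw),np.sin(yaw),0]);M=(C+E)/2
print("origin from near edge",M-.012*X)
b=onz(D,(354.7,273.5),.033);print("origin from button",b+.038*X-.023*u)
# cutter grip top centre: scene zoom (204,252), side (340,52)
p=tri(S,s(203,254),D,d(341,50));print("cutter top tri",p, onz(S,s(203,254),.109),onz(D,d(341,50),.109))
g=tri(S,s(203,180),D,d(455,200));print("gauge top",g,onz(S,s(203,180),.056))
for n,a,bb in(("turq",s(22,290),d(456,30)),("blue",s(328,30),d(513,402))):print(n,tri(S,a,D,bb))
```

```text
far+y (array([0.7794147 , 0.1827797 , 0.03075636]), np.float64(0.002282931161590136)) [0.78282089 0.17912049 0.036     ] [0.77606876 0.18530563 0.036     ]
far-y (array([ 0.84459013, -0.16296509,  0.036     ]), array([ 0.83815431, -0.15455962,  0.036     ]))
near-y [ 0.61328935 -0.2039156   0.036     ] near+y [0.54711798 0.14767088 0.036     ]
len 0.35775928251749045 0.34548951560918945
yaw 10.658834238588408
yaw2 10.746803620436568
origin from near edge [ 0.56841072 -0.03034189  0.036     ]
origin from button [ 0.56512852 -0.0314847   0.033     ]
cutter top tri (array([ 0.62461085, -0.11716741,  0.11495975]), np.float64(0.006827141906190804)) [ 0.62397786 -0.11318065  0.109     ] [ 0.62348814 -0.12762585  0.109     ]
gauge top (array([ 0.52678068, -0.03754923,  0.05525276]), np.float64(1.1507240101685948e-05)) [ 0.52736986 -0.03798436  0.056     ]
turq (array([ 0.54299936, -0.20959266,  0.07569717]), np.float64(0.0028140188389132424))
blue (array([0.47469354, 0.1391572 , 0.0707638 ]), np.float64(0.0007646971005361248))
```

```bash
R='{"translation":[0.046,-0.038,0],"rot":[0,0,0]}'; python3 -m pendant '[{"translation":[0,0,0],"rot":[0,0,0.107]},{"translation":[0,0,0],"rot":[0,0,0.107]},{"translation":[0.046,-0.038,0],"rot":[0,0,0]},{"translation":[0.046,-0.038,0],"rot":[0,0,0]},{"translation":[0.046,-0.038,0],"rot":[0,0,0]},{"translation":[0.046,-0.038,0],"rot":[0,0,0]},{"translation":[0.046,-0.038,0],"rot":[0,0,0]},{"translation":[0.046,-0.038,0],"rot":[0,0,0]}]' -1 25
python3 -m pendant '[{"translation":[0.046,-0.038,0],"rot":[0,0,0]},{"translation":[0.046,-0.038,0],"rot":[0,0,0]},{"translation":[0.046,-0.038,0],"rot":[0,0,0]},{"translation":[0.023,-0.019,0],"rot":[0,0,0]},{"translation":[0,0,0],"rot":[0,0,0]}]'
python3 - <<'E'
from h import *
from cell import manip
s=manip.sense();print(s["position"],s["ee_rot"],s["t"])
f=manip.grab_frame("wrist");np.savez("pics/w1.npz",**f,pos=s["position"]);cv2.imwrite("pics/w1.png",f["image"])
E
```

```text
t: 1.1
position: [0.474, -0.2981, 0.2285]
ee_rot: [-3.128, -0.294, 0.0]
ft_force: [0.4, -0.3, -0.5]
width: 0.0951
gripper_force: 0.0
t: 1.72
position: [0.6071, -0.1372, 0.228]
ee_rot: [-3.127, -0.299, 0.001]
ft_force: [-0.1, 0.0, 0.4]
width: 0.0952
gripper_force: 0.0
[ 0.60708777 -0.13718945  0.22798008] [-3.12695873e+00 -2.99039842e-01  1.11889754e-03] 1.725
```

View pics/w1.png

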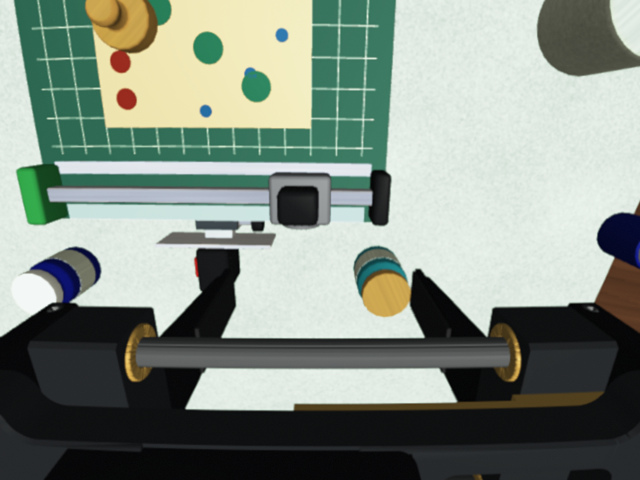

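The wrist view shows the grip top near (298,205), the grey shoulder from (270,174) to (330,225), the rail line from (50,193) to (370,199), the dock at the left and the gauge block at (219,268).

Run:
```python
from h import *
f=dict(np.load("pics/w1.npz"))
print("cam",-f["R"].T@f["t"])
a,b=onz(f,(65,195.0),.060),onz(f,(360,199.5),.060);u=a-b;u/=np.linalg.norm(u);print("rail",a,b,"yaw",np.degrees(np.arctan2(-u[0],u[1])))
I=f["image"];V=I.max(2)
m=np.zeros(V.shape,bool);m[175:228,272:328]=1
for th in(30,45,60):
  for b_,c,st in blob((V<th)&m,1):print(th,c,st)
print(V[206,265:336].tolist());print(V[170:232,298].tolist())
hsv=cv2.cvtColor(I,cv2.COLOR_BGR2HSV)
r=((hsv[...,0]<8)|(hsv[...,0]>172))&(hsv[...,1]>150);r[:240]=0;r[300:]=0;r[:,300:]=0
for b_,c,st in blob(r,1):print("red",c,st,onz(f,c,.033))
O=np.array([.567,-.031,0]);y=np.radians(10.7);X=np.array([np.cos(y),np.sin(y),0]);Y=np.array([-X[1],X[0],0])
T=lambda p:(round((p-O)@X,4),round((p-O)@Y,4))
print("rail pts in T",T(a),T(b))
for n,p,z in(("shoulder L",(270,176),.078),("shoulder R",(330,175),.078),("dock inner top far",(60,165),.072),("cheek",(373,172),.07),("lipL",(158,243),.05),("lipR",(275,235),.05)):print(n,T(onz(f,p,z)))
```

```text
cam [ 0.68933208 -0.12274309  0.38305353]
rail [0.58154443 0.10990957 0.06      ] [ 0.63036456 -0.17038479  0.06      ] yaw 9.88034589073895
30 [294.9 205.4] [278, 187, 40, 38, 881]
45 [297.6 205.5] [278, 187, 40, 38, 1466]
60 [297.6 205.2] [277, 186, 41, 39, 1512]
[194, 194, 196, 184, 133, 110, 121, 137, 147, 148, 149, 135, 63, 16, 21, 25, 27, 28, 28, 29, 28, 29, 29, 29, 30, 29, 29, 29, 30, 30, 31, 31, 33, 33, 33, 34, 34, 35, 35, 35, 36, 36, 37, 37, 37, 39, 39, 38, 37, 33, 28, 20, 27, 78, 144, 157, 156, 155, 156, 156, 156, 154, 144, 134, 122, 119, 148, 150, 145, 144, 145]
[241, 225, 148, 69, 50, 66, 95, 120, 136, 147, 154, 155, 156, 155, 151, 119, 55, 14, 9, 10, 12, 15, 20, 23, 25, 27, 33, 37, 38, 37, 37, 35, 35, 35, 34, 33, 33, 31, 30, 30, 30, 29, 29, 29, 28, 29, 27, 28, 28, 29, 28, 28, 26, 23, 35, 79, 123, 142, 152, 190, 230, 237]
red [196.4 266.6] [195, 258, 4, 18, 47] [ 0.51888153 -0.01535874  0.033     ]
rail pts in T (np.float64(0.0405), np.float64(0.1358)) (np.float64(0.0364), np.float64(-0.1487))
shoulder L (np.float64(0.0607), np.float64(-0.0672))
shoulder R (np.float64(0.0618), np.float64(-0.1197))
dock inner top far (np.float64(0.0705), np.float64(0.1256))
cheek (np.float64(0.0636), np.float64(-0.1584))
lipL (np.float64(-0.0115), np.float64(0.0548))
lipR (np.float64(-0.0023), np.float64(-0.0657))
```

Run:
```python
from h import *
f=dict(np.load("pics/w1.npz"))
O=np.array([.567,-.031,0])
for yd in(10,10.7):
    y=np.radians(yd);X=np.array([np.cos(y),np.sin(y),0]);Y=np.array([-X[1],X[0],0])
    T=lambda p:((p-O)@X*1e3).round(1).tolist().__str__()+","+((p-O)@Y*1e3).round(1).__str__()
    for n,p,z in(("L",(277.5,211),.109),("R",(318,211),.109),("far",(298,195),.109),("near",(298,224.5),.109),("blockTopL",(200,250),.056),("blkR",(239,249),.056),("red",(195,266.6),.033),("dockL",(18,170),.072),("dockR",(45,167),.072)):
        q=onz(f,p,z);print(n,q.round(4),T(q))
# block top corners
I=f["image"];V=I.max(2);print(V[256,185:260].tolist());cv2.imwrite("pics/w1z.png",cv2.resize(I[150:300,10:340],None,fx=2.4,fy=2.4,interpolation=cv2.INTER_CUBIC))
```

```text
L [ 0.6174 -0.0996  0.109 ] 37.7,-76.4
R [ 0.6236 -0.1319  0.109 ] 38.2,-109.2
far [ 0.6335 -0.1137  0.109 ] 51.1,-93.0
near [ 0.6093 -0.1179  0.109 ] 26.6,-92.9
blockTopL [ 0.5489 -0.0245  0.056 ] -16.7,9.5
blkR [ 0.5575 -0.0632  0.056 ] -14.9,-30.1
red [ 0.5186 -0.0138  0.033 ] -44.7,25.3
dockL [0.6011 0.1463 0.072 ] 64.4,168.7
dockR [0.6085 0.1198 0.072 ] 67.1,141.3
L [ 0.6174 -0.0996  0.109 ] 36.8,-76.8
R [ 0.6236 -0.1319  0.109 ] 36.9,-109.6
far [ 0.6335 -0.1137  0.109 ] 49.9,-93.6
near [ 0.6093 -0.1179  0.109 ] 25.5,-93.2
blockTopL [ 0.5489 -0.0245  0.056 ] -16.6,9.7
blkR [ 0.5575 -0.0632  0.056 ] -15.3,-29.9
red [ 0.5186 -0.0138  0.033 ] -44.4,25.9
dockL [0.6011 0.1463 0.072 ] 66.4,167.9
dockR [0.6085 0.1198 0.072 ] 68.8,140.5
[236, 236, 236, 236, 237, 237, 237, 236, 235, 229, 176, 85, 26, 24, 26, 25, 26, 26, 26, 27, 26, 25, 27, 26, 27, 27, 27, 27, 25, 27, 26, 27, 27, 26, 26, 27, 25, 26, 27, 26, 24, 23, 19, 15, 13, 14, 12, 13, 10, 13, 12, 11, 9, 48, 144, 223, 235, 235, 236, 235, 235, 236, 237, 237, 237, 235, 233, 233, 233, 234, 236, 236, 235, 234, 234]
```

View pics/w1z.png

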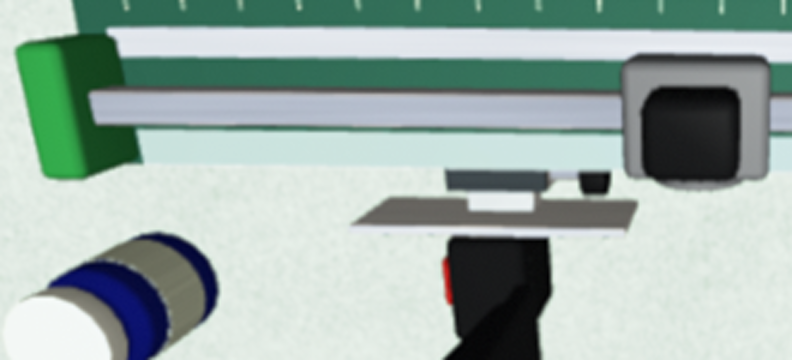

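The zoom confirms the grip top, centred near (0.622,-0.116) and 33 mm wide against a nominal 34. I'll descend on it.

```bash
python3 -m pendant '[{"translation":[0.019,-0.018,0],"rot":[0,0,0.008]},{"translation":[0,0,0.045],"rot":[0,0,0]},{"translation":[0,0,0.045],"rot":[0,0,0]},{"translation":[0,0,0.03],"rot":[0,0,0]},{"translation":[0,0,0.013],"rot":[0,0,0]},{"translation":[0,0,0],"rot":[0,0,0]}]'
python3 -m pendant '[{"translation":[0,0,0],"rot":[0,0,0]},{"translation":[0,0,0],"rot":[0,0,0]},{"translation":[0,0,0],"rot":[0,0,0]},{"translation":[0,0,0],"rot":[0,0,0]},{"translation":[0,0,0],"rot":[0,0,0]},{"translation":[0,0,0],"rot":[0,0,0]}]' 1 20
```

```text
t: 2.52
position: [0.6213, -0.1185, 0.0955]
ee_rot: [-3.129, -0.281, 0.001]
ft_force: [-0.4, -0.2, 0.0]
width: 0.0951
gripper_force: 0.0
t: 3.28
position: [0.6217, -0.1177, 0.0956]
ee_rot: [-3.129, -0.282, 0.0]
ft_force: [-0.6, 1.9, 0.9]
width: 0.0408
gripper_force: 1.0
```

```bash
python3 -m pendant '[{"translation":[0,0,0],"rot":[0,0,0]},{"translation":[0,0,0],"rot":[0,0,0]},{"translation":[0,0,0],"rot":[0,0,0]}]'
```

```text
t: 3.65
position: [0.6216, -0.1177, 0.0956]
ee_rot: [-3.129, -0.282, 0.0]
ft_force: [-0.7, 1.6, 1.0]
width: 0.0338
gripper_force: 20.0
```

```bash
python3 -m pendant '[{"translation":[0,-0.015,0],"rot":[0,0,0]},{"translation":[0,-0.025,0],"rot":[0,0,0]},{"translation":[0,-0.03,0],"rot":[0,0,0]},{"translation":[0,-0.03,0],"rot":[0,0,0]}]'
```

```text
t: 4.15
position: [0.6037, -0.0174, 0.0956]
ee_rot: [3.128, 0.282, 0.002]
ft_force: [5.9, -2.3, -3.9]
width: 0.034
gripper_force: 20.0
```

```bash
python3 -m pendant '[{"translation":[0.001,-0.03,0],"rot":[0,0,0]},{"translation":[0.001,-0.03,0],"rot":[0,0,0]},{"translation":[0,-0.02,0],"rot":[0,0,0]},{"translation":[0,-0.01,0],"rot":[0,0,0]},{"translation":[0,0,0],"rot":[0,0,0]}]'
```

```text
t: 4.78
position: [0.588, 0.0714, 0.0956]
ee_rot: [-3.128, -0.284, 0.004]
ft_force: [-7.0, 0.7, 4.4]
width: 0.0343
gripper_force: 20.0
```

```bash
python3 -m pendant '[{"translation":[0,-0.01,0],"rot":[0,0,0]},{"translation":[0,-0.005,0],"rot":[0,0,0]},{"translation":[0,0,0],"rot":[0,0,0]}]'
```

```text
t: 5.15
position: [0.5854, 0.0856, 0.0956]
ee_rot: [-3.128, -0.283, 0.004]
ft_force: [-5.9, 1.2, 5.4]
width: 0.0338
gripper_force: 20.0
```

```bash
python3 -m pendant '[{"translation":[-0.001,-0.008,0],"rot":[0,0,0]},{"translation":[0,-0.003,0],"rot":[0,0,0]},{"translation":[0,0,0],"rot":[0,0,0]}]'; python3 -m pendant '[{"translation":[0,-0.003,0],"rot":[0,0,0]},{"translation":[0,0,0],"rot":[0,0,0]}]'; python3 -m pendant '[{"translation":[0,-0.002,0],"rot":[0,0,0]},{"translation":[0,0,0],"rot":[0,0,0]}]'
```

```text
t: 5.52
position: [0.5836, 0.0957, 0.0956]
ee_rot: [-3.128, -0.283, 0.001]
ft_force: [-3.8, 2.2, 1.1]
width: 0.0338
gripper_force: 20.0
t: 5.78
position: [0.5832, 0.0981, 0.0956]
ee_rot: [-3.129, -0.282, 0.001]
ft_force: [-4.8, 0.3, 2.7]
width: 0.034
gripper_force: 20.0
t: 6.02
position: [0.5829, 0.0999, 0.0956]
ee_rot: [3.129, 0.282, -0.001]
ft_force: [-4.9, -1.9, 2.8]
width: 0.0339
gripper_force: 20.0
```

```bash
for i in 1; do python3 -m pendant '[{"translation":[0,-0.002,0],"rot":[0,0,0]},{"translation":[0,0,0],"rot":[0,0,0]}]'; python3 -m pendant '[{"translation":[0,-0.002,0],"rot":[0,0,0]},{"translation":[0,0,0],"rot":[0,0,0]}]'; done
```

```text
t: 6.28
position: [0.5826, 0.1018, 0.0956]
ee_rot: [3.129, 0.282, -0.001]
ft_force: [-5.2, -1.5, 2.7]
width: 0.0339
gripper_force: 20.0
t: 6.52
position: [0.5825, 0.1021, 0.0956]
ee_rot: [3.127, 0.282, -0.001]
ft_force: [-3.8, -14.0, 2.9]
width: 0.0338
gripper_force: 20.0
```

The head is hard against the dock: 14 N builds up, at the predicted position. I'll release it, rise, and go over the gauge grip.

```bash
python3 -m pendant '[{"translation":[0,0,0],"rot":[0,0,0]},{"translation":[0,0,0],"rot":[0,0,0]},{"translation":[0,0,0],"rot":[0,0,0]},{"translation":[0,0,0],"rot":[0,0,0]},{"translation":[0,0,-0.03],"rot":[0,0,0]},{"translation":[0,0,-0.05],"rot":[0,0,0]},{"translation":[0,0,-0.03],"rot":[0,0,0]}]' -1
python3 -m pendant '[{"translation":[-0.01,0.04,0],"rot":[0,0,0]},{"translation":[-0.02,0.045,0],"rot":[0,0,0]},{"translation":[-0.02,0.042,0],"rot":[0,0,0]},{"translation":[0,0,0],"rot":[0,0,0]}]'
python3 - <<'E'
from h import *
from cell import manip
s=manip.sense();print(s["position"],s["ee_rot"],s["t"])
f=manip.grab_frame("wrist");np.savez("pics/w2.npz",**f);cv2.imwrite("pics/w2.png",f["image"])
E
```

```text
t: 7.4
position: [0.5828, 0.104, 0.2079]
ee_rot: [3.129, 0.282, 0.004]
ft_force: [0.4, -0.0, 0.3]
width: 0.0941
gripper_force: 0.0
t: 7.9
position: [0.5554, -0.0324, 0.2058]
ee_rot: [3.129, 0.277, 0.0]
ft_force: [-0.9, 0.6, 0.4]
width: 0.095
gripper_force: 0.0
[ 0.55543828 -0.03237133  0.20578268] [3.12905692e+00 2.77039673e-01 2.48904047e-04] 7.9
```

View pics/w2.png

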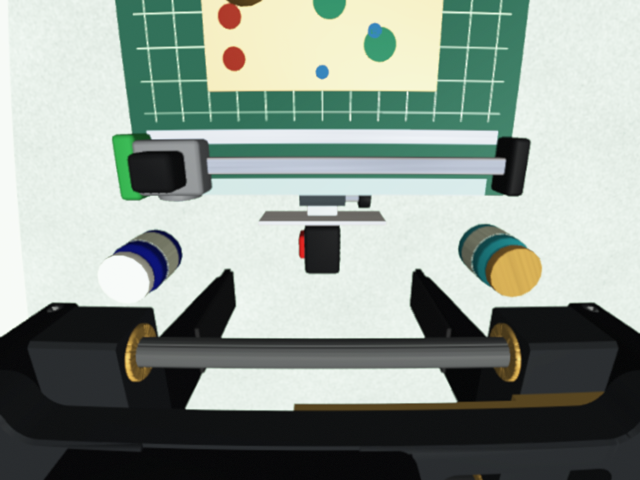

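The wrist picture shows the head parked on the dock at left (158,168), and the gauge block at cols 305-340, rows 226-272, with the red button on its left.

Run:
```python
from h import *
f=dict(np.load("pics/w2.npz"))
y=np.radians(10.2);X=np.array([np.cos(y),np.sin(y),0]);Y=np.array([-X[1],X[0],0]);P=np.array([.5554,-.0324,0])
V=f["image"].max(2);r=V[262,295:350];c=np.where(r<60)[0]+295;k=np.where(V[230:285,325]<60)[0]+230;print(c.min(),c.max(),k.min(),k.max())
for n,p in(("L",(c.min()-.5,262)),("R",(c.max()+.5,262)),("near",(325,k.max()+.5))):
    q=onz(f,p,.056);print(n,q.round(4),"rel tool X,Y",((q-P)@X).round(4),((q-P)@Y).round(4))
q=onz(f,(300,245),.033);print("button",q.round(4),((q-P)@X).round(4),((q-P)@Y).round(4))
a,b=onz(f,(215,161),.060),onz(f,(495,165.5),.060);u=a-b;print(np.degrees(np.arctan2(-u[0],u[1])))
```

```text
305 338 230 272
L [ 0.5139 -0.0242  0.056 ] rel tool X,Y -0.0394 0.0154
R [ 0.5196 -0.0558  0.056 ] rel tool X,Y -0.0394 -0.0167
near [ 0.5068 -0.0452  0.056 ] rel tool X,Y -0.0501 -0.004
button [ 0.5218 -0.0173  0.033 ] -0.0304 0.0208
9.344549771034128
```

```bash
python3 -m pendant '[{"translation":[-0.028,0,0.02],"rot":[0,0,0]},{"translation":[0,0,0.045],"rot":[0,0,0]},{"translation":[0,0,0.045],"rot":[0,0,0]},{"translation":[0,0,0.035],"rot":[0,0,0]},{"translation":[0,0,0.022],"rot":[0,0,0]},{"translation":[0,0,0.011],"rot":[0,0,0]},{"translation":[0,0,0],"rot":[0,0,0]}]'
python3 -m pendant '[{"translation":[0,0,0],"rot":[0,0,0]},{"translation":[0,0,0],"rot":[0,0,0]},{"translation":[0,0,0],"rot":[0,0,0]},{"translation":[0,0,0],"rot":[0,0,0]},{"translation":[0,0,0],"rot":[0,0,0]},{"translation":[0,0,0],"rot":[0,0,0]},{"translation":[0,0,0],"rot":[0,0,0]},{"translation":[0,0,0],"rot":[0,0,0]}]' 1 25
python3 -m pendant '[{"translation":[0,0,0],"rot":[0,0,0]},{"translation":[0,0,0],"rot":[0,0,0]}]'
```

```text
t: 8.82
position: [0.5285, -0.0345, 0.0274]
ee_rot: [-3.129, -0.283, 0.001]
ft_force: [0.1, -0.3, -0.2]
width: 0.0952
gripper_force: 0.0
t: 9.82
position: [0.5285, -0.0362, 0.0276]
ee_rot: [3.128, 0.282, 0.0]
ft_force: [-1.1, -11.2, 0.1]
width: 0.0341
gripper_force: 25.0
t: 10.07
position: [0.5285, -0.0362, 0.0276]
ee_rot: [3.128, 0.282, 0.0]
ft_force: [-0.4, -10.9, 1.0]
width: 0.0347
gripper_force: 25.0
```

Width is 34.7 mm, so the button is fully in. I'll ease the side load and draw the arm out.

```bash
python3 -m pendant '[{"translation":[0,0.0015,0],"rot":[0,0,0]},{"translation":[-0.005,0,0],"rot":[0,0,0]},{"translation":[-0.01,0,0],"rot":[0,0,0]},{"translation":[0,0,0],"rot":[0,0,0]}]' 1 30
```

```text
t: 10.58
position: [0.5139, -0.0391, 0.0276]
ee_rot: [-3.129, -0.282, -0.0]
ft_force: [2.2, 4.6, -1.8]
width: 0.0342
gripper_force: 30.0
```

```bash
python3 -m pendant '[{"translation":[-0.01,0,0],"rot":[0,0,0]},{"translation":[-0.015,0,0],"rot":[0,0,0]},{"translation":[-0.015,0,0],"rot":[0,0,0]},{"translation":[-0.013,0,0],"rot":[0,0,0]},{"translation":[-0.007,0,0],"rot":[0,0,0]},{"translation":[0,0,0],"rot":[0,0,0]},{"translation":[0,0,0],"rot":[0,0,0]}]'
python3 - <<'E'
from h import *
from cell import manip
s=manip.sense();p=s["position"];print(p,s["ee_rot"],s["t"],np.linalg.norm(p[:2]-[.5285,-.0362]))
for n in("wrist","scene","side"):
    f=manip.grab_frame(n);np.savez(f"pics/{n}3.npz",**f);cv2.imwrite(f"pics/{n}3.png",f["image"])
E
```

```text
t: 11.45
position: [0.4551, -0.0496, 0.0276]
ee_rot: [-3.129, -0.282, -0.0]
ft_force: [1.2, 7.5, 0.3]
width: 0.0345
gripper_force: 30.0
[ 0.45514121 -0.04958699  0.02764953] [-3.12865340e+00 -2.82128101e-01 -3.80186940e-05] 11.45 0.07457026397110861
```

View pics/wrist3.png

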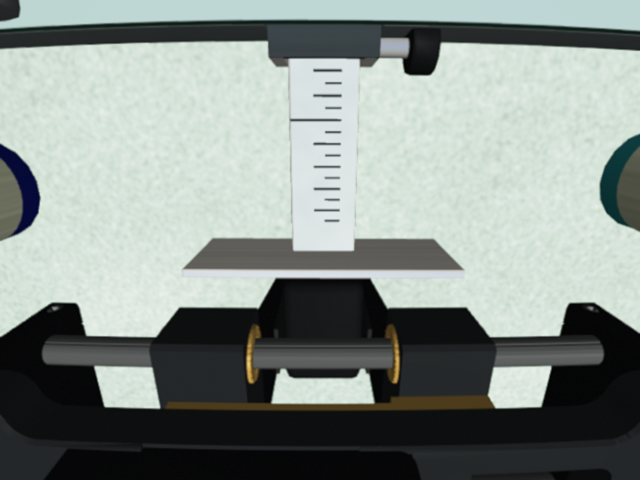

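The wrist view shows the 50 mm long tick at row 120, the 70 mm tick at row 70 and the mouth near row 57. The reading is therefore about 75 mm, which matches the tool travel of 74.6 mm. It needs about 5.4 mm more.

```bash
python3 -m pendant '[{"translation":[-0.003,-0.0008,0],"rot":[0,0,0]},{"translation":[-0.0025,0,0],"rot":[0,0,0]},{"translation":[0,0,0],"rot":[0,0,0]},{"translation":[0,0,0],"rot":[0,0,0]}]'
python3 - <<'E'
from h import *
from cell import manip
s=manip.sense();p=s["position"];print(p,s["t"],np.linalg.norm(p[:2]-[.5285,-.0362]))
f=manip.grab_frame("wrist");np.savez("pics/w4.npz",**f)
I=f["image"];g=I[:,330,:].astype(int)
print([(r,*g[r]) for r in range(45,80)])
V=I[:,325:335].mean((1,2));print([r for r in range(60,240) if V[r]<V[r-1] and V[r]<=V[r+1] and V[r]<150])
for x in (300,345): print(x,[(r,int(I[r,x,2]),int(I[r,x,1])) for r in range(50,76)])
cv2.imwrite("pics/w4z.png",cv2.resize(I[20:170,240:440],None,fx=4,fy=4,interpolation=cv2.INTER_CUBIC))
E
```

```text
t: 12.1
position: [0.4496, -0.0504, 0.0276]
ee_rot: [3.129, 0.282, 0.001]
ft_force: [4.8, -3.0, -3.3]
width: 0.0344
gripper_force: 30.0
[ 0.44964546 -0.05043128  0.02764018] 12.1 0.08012844591699787
[(45, np.int64(37), np.int64(37), np.int64(235)), (46, np.int64(37), np.int64(38), np.int64(235)), (47, np.int64(35), np.int64(35), np.int64(235)), (48, np.int64(43), np.int64(43), np.int64(232)), (49, np.int64(120), np.int64(119), np.int64(214)), (50, np.int64(214), np.int64(213), np.int64(215)), (51, np.int64(230), np.int64(230), np.int64(218)), (52, np.int64(228), np.int64(228), np.int64(219)), (53, np.int64(228), np.int64(228), np.int64(219)), (54, np.int64(229), np.int64(229), np.int64(220)), (55, np.int64(220), np.int64(219), np.int64(209)), (56, np.int64(166), np.int64(166), np.int64(157)), (57, np.int64(87), np.int64(87), np.int64(82)), (58, np.int64(145), np.int64(144), np.int64(137)), (59, np.int64(220), np.int64(219), np.int64(209)), (60, np.int64(230), np.int64(229), np.int64(221)), (61, np.int64(229), np.int64(228), np.int64(220)), (62, np.int64(228), np.int64(228), np.int64(
[... 1080 characters left out ...]
, 228), (59, 219, 228), (60, 219, 228), (61, 219, 228), (62, 219, 227), (63, 219, 227), (64, 219, 228), (65, 218, 227), (66, 219, 228), (67, 218, 227), (68, 219, 228), (69, 218, 227), (70, 218, 227), (71, 218, 227), (72, 218, 227), (73, 218, 227), (74, 218, 227), (75, 217, 226)]
345 [(50, 215, 211), (51, 220, 230), (52, 220, 228), (53, 220, 228), (54, 220, 228), (55, 220, 228), (56, 220, 228), (57, 220, 228), (58, 220, 228), (59, 220, 228), (60, 220, 228), (61, 220, 228), (62, 219, 228), (63, 220, 228), (64, 220, 228), (65, 220, 228), (66, 220, 228), (67, 221, 228), (68, 219, 228), (69, 220, 228), (70, 220, 227), (71, 220, 228), (72, 220, 228), (73, 220, 228), (74, 219, 227), (75, 219, 228)]
```

View pics/w4z.png

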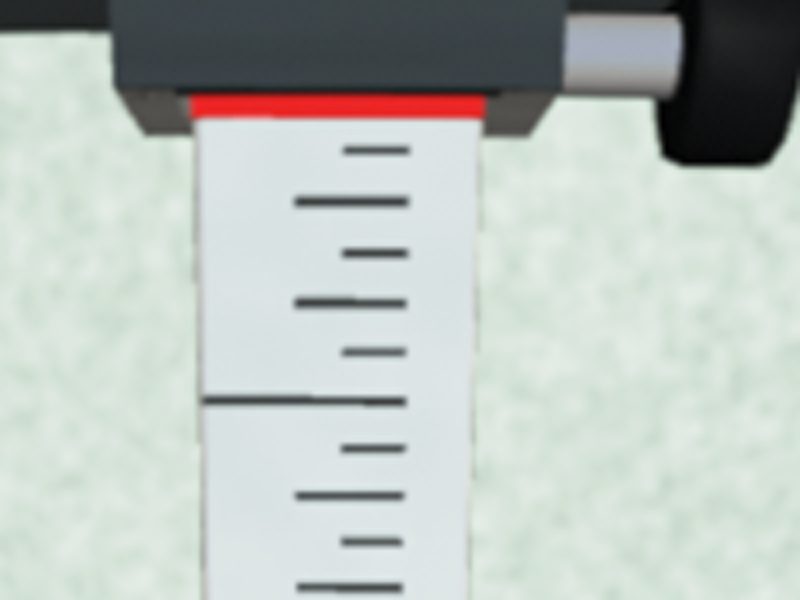

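The red line straddles the mouth edge. Tick spacing puts the reading there at about 80.2 mm, and the tool travel says 80.1 mm. The grip holds at 30 N with 34.4 mm width, so the button is in. I'll hand it in while holding.

```bash
python3 -m pendant '[{"translation":[0,0,0],"rot":[0,0,0]},{"translation":[0,0,0],"rot":[0,0,0]}]'; python3 -c "
from cell import manip
print(manip.hand_in())"
```

```text
t: 12.4
position: [0.4496, -0.0504, 0.0276]
ee_rot: [3.129, 0.282, 0.001]
ft_force: [3.7, -3.8, -3.5]
width: 0.0345
gripper_force: 30.0
the job is handed in; nothing more can be done
None
```

I handed the job in at 12.4 s: the cutter head is parked hard against the green dock, and the gauge arm is held with its red line at the sleeve mouth (about 80 mm) and the button in; I never touched the jars or the paperweight.

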